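# Press a glued buffer home and hold the press down

## Task

A rubber buffer has just been glued to the small cabinet panel lying in the green hand press. Flip the press's red safety catch right over to the back so that it stays clear of the lever, then pull the lever down to its stop by the black ball so that the sprung foot squeezes the buffer onto the panel, and finish with the gripper still on the ball, holding the lever at its stop: it springs up when let go. Never force the lever against the catch, keep panel and buffer where they lie, and leave the other things on the bench alone.

Things in the scene. Friction and masses are not known exactly. Their poses are not given: they have to be found in the camera images.
- press: green cast-iron hand press fixed to the bench, foot 200 mm (x) by 110 mm (y); origin at the centre of its underside, its front (open throat) faces its own -x, z up. Head x -55 to 92, y -28 to 28, z 135 to 205 mm; the ram sticks up through it to z 240 at x -25; a dark lug (20 mm square, x 8, y -19) carries the catch, top at z 265. Lever and catch are on its -y side.
- lever (a joint): press lever, hinge along the press's y: 0 = raised (sprung, rests there), rod pointing to the press's front (-x) and 50 degrees up; 1.05 rad = at its lower stop, to the front and 10 degrees down. With the catch on it has about 0.035 rad of play and is then blocked. Spring: about 2 N at the ball when raised, 9 N at the stop. The foot meets the buffer at about 0.7 rad.
- lever_axis (a point): centre of the lever's hinge: fixed on the press at x 0, y -55, z 170 mm
- lever_ball (a point): centre of the black ball grip (34 mm diameter) at the end of the lever's 12 mm steel rod, 170 mm from the lever's axis; swings in the press's plane y = -55 mm
- catch (a joint): red hook-shaped safety catch, hinge along the press's y: 0 = on (its nose holds a stud on the raised lever's rod), 2.4 rad = flipped right over to the back, on its stop. It swings up and over from the press's front (-x) to its back (+x). 90 g; gravity keeps it on, and from about 1.8 rad on takes it to the back stop, where it stays.
- catch_axis (a point): pivot of the catch, fixed on the press at x 8, y -39, z 255 mm
- catch_knob (a point): centre of the catch's red ball knob, 20 mm diameter, on an 8 mm stalk, 50 mm from the pivot, in the press's plane y = -39 mm. On: 13 degrees above level, in front of the pivot. The catch is 6 mm thick; its nose reaches 79 mm from the pivot, some 50 degrees below the knob when on, and stands upright over the pivot (z 334 mm) when flipped.
- panel: light grey steel panel, 110 x 150 x 3 mm with two oblong cut-outs, lying loose on the press's round anvil; origin at the centre of its underside
- buffer: black rubber buffer, 30 x 30 x 8 mm, lying on the panel's middle under the ram; origin at the centre of its underside
- ram: square steel ram of the press, moves straight down with the lever; origin on the ram's centre line
- foot: round sprung pressure foot, 36 mm diameter with black rubber face, under the ram; origin on its centre line; pushes with about 12 N at the lever's stop
- glue: white glue bottle with red cap, 52 mm diameter, 130 mm high, stands loose on the bench; origin at the centre of its base
- bin: orange bin, 120 x 160 x 70 mm, with spare buffers; loose; origin at the centre of its base
- drill: yellow and black cordless drill standing on its battery, 115 x 72 mm foot, 210 mm high, chuck to its -x; loose; origin at the centre of its base
- screwdriver: screwdriver with blue handle lying on the bench; loose

How it is judged:
On the way, in this order (a step that is already met when the one before it is completed fails the run):
1. the catch is flipped over to the back while the lever is still up (value of joint catch above 2.1 rad and value of joint lever below 0.2 rad), for 0.2 s.
2. the lever is pulled down to its stop and the foot presses the buffer (value of joint lever above 0.95 rad and contact force between foot and buffer above 4 N), for 0.2 s.
At the end, for the whole second after the job is handed in: Through the last second: catch flipped back (over 2.1 rad), lever within 0.1 rad of its lower stop, foot pressing the buffer (over 4 N), fingers gripping the ball (over 2 N, TCP within 40 mm of its centre), buffer within 5 mm and panel within 10 mm of where they lay (all of step 2 and value of joint catch above 2.1 rad and contact force between the fingers and lever above 2 N and distance between the grasp point and lever_ball below 0.04 m and distance of buffer from where it was at the start of the episode below 0.005 m and distance of panel from where it was at the start of the episode below 0.01 m); the arm keeps its last pose, push and grip.
It fails at once if the lever is forced against the catch (value of joint lever above 0.065 rad and value of joint catch below 0.6 rad).
It fails at once if buffer or panel is shifted (distance of buffer from where it was at the start of the episode above 0.008 m or distance of panel from where it was at the start of the episode above 0.015 m).
It fails at once if a bystander is disturbed (distance of any of glue, bin, drill, screwdriver from where it was at the start of the episode above 0.02 m).
It also fails if it takes over 48 s, if anything falls off the work surface, if the arm or the gripper's body presses on something with over 40 N, if the wrist force passes 120 N, or if a joint passes its speed limit or range.

## Robot

A 6-joint arm with a two-finger parallel gripper is mounted at the origin on the work surface. World frame = base frame: x ahead of the robot, y to its left, z up, the work surface at z = 0. Lengths are in m, angles in rad, forces in N, time in s.
With the tool pointing down it reaches from about 0.3 to 0.875 m from the base axis. Payload 6.4 kg.
Tool frame: the origin (TCP) lies between the finger pads, 19 mm behind the fingertips; this is the grasp point; z points along the fingers, y is the line along which they close (so a half turn about z gives the same grasp; the last joint's range is limited). The gripper opens to 85 mm and grips with 20 to 120 N. Pads are 22 mm wide; open, the fingers measure 114 mm over their backs; the gripper's body (76 mm by 85 mm) begins 54 mm behind the grasp point. The pads swing forward as they close: fully open they stand 13 mm farther back than shut.
Start: joints at [-1.473, 0.181, 1.607, -0, 1.354, -0.206], TCP at [0.172, -0.549, 0.25] pointing down, gripper open.
Joint ranges: [-2.99, 2.99], [-0.89, 2.07], [0.3, 2.58], [-1.14, 4.28], [0, 2.63], [-3.12, 3.12]. Speed limits (rad/s): [2.57, 2.57, 3.01, 3.14, 3.14, 3.14].

## Interface

Orientations are given as a unit quaternion [w, x, y, z].
In Python, from rig import r gives the robot as it stands.
- The arm moves only by the tool creep_tool, called by a JSON object that holds its "method" and its "body", one argument or row to a line. Schema: {"type":"object","properties":{"steps":{"type":"array","items":{"type":"array","items":{"type":"array","items":{"type":"number"},"minItems":5,"maxItems":5},"minItems":1,"maxItems":20},"minItems":1,"maxItems":1},"only":{"type":"string"},"quiet":{"type":"boolean"},"lines":{"type":"string"}},"required":["steps"],"additionalProperties":false}. steps is a list that holds a single list of rows (three levels of brackets), with 1 to 20 rows, each of 5 numbers: dx, dy, dz in units of 5 mm, then a turn about the tool's z in units of 0.2 rad, then the finger opening in m; each row is the pose to reach, as a shift and turn from the pose commanded when the call began, along the tool's axes at that moment; what a row does not reach only later rows make up. A row lasts 1/12 s, in which the tool goes at most 0.0417 m and 0.125 rad, less where a joint would pass 70% of its speed; a pose out of reach is approached as far as the arm can. The fingers move at their own pace and stop on an object; the grip force is fixed at half the most. Time passes only in rows, so rows that do not move let the fingers close. The tool returns the time, the measured TCP pose, the force, the opening and the grip force at its end. only (a regular expression) keeps the lines of the reply that match it, lines (a string "A,B") keeps lines A to B, and quiet returns only ok. Input that does not fit is refused with a message, and nothing moves.
- r.state(): the state, without advancing time (a new reading comes with each control period).
- r.camera(name): name is "side" or "top"; returns a dict with "image" (420x560x3 uint8, red, green, blue), "z_map" (420x560 float32, m along the optical axis (not along the pixel's ray), 0 where there is no reading), "vfov" (degrees; the focal length in pixels is half the picture's height over the tangent of half this angle, whatever the lens; pixels are square), "cx", "cy" (the principal point, pixels), "R" (3x3) and "t" (3): a world point X has camera coordinates R X + t. Camera axes: x right, y down, z forward; pixel columns grow to the right and rows downward; lengths in m; the calibration is good to about 2 mm. A picture is of the moment at which its call begins.
- r.finish_job(): hands the job in; it is judged then, once.
The state is a dict: "t": time; "joint_positions": joint angles; "dq": joint speeds; "tau": joint torques, N m; "tool_pos": TCP position; "eef_rot": TCP orientation; "ft_force": force on the tool from outside, world axes, zero at the start; "wrist_torque": the same for the moment, N m; "width": finger opening in m; "grip_force": force on a finger pad.
Only numpy, scipy, OpenCV 4.12 (cv2) and the standard library are available. Lean on these libraries where they do the work, as an engineer would, in place of code of your own. Each camera call takes 0.05 s, during which the arm holds its last target. There are 200 camera calls.

## Working session

There is one attempt and no reset: what is moved stays moved. The work goes in short steps, Python scripts to look and compute and a tool call to move; the robot and the scene stay as the last step left them, time stands still between calls to the robot, and variables do not carry over. Pictures are saved under pics/ and viewed, at most 10 in all, crops included, and the job is handed in when it is done.

```bash
ls; mkdir -p pics; cat > h.py <<'E'
from rig import r
import numpy as np, cv2
def cam(n,save=None):
    c=r.camera(n); im=c["image"]
    if save: cv2.imwrite(f"pics/{save}.png",im[:,:,::-1])
    h=im.shape[0]; f=h/2/np.tan(np.radians(c["vfov"])/2); c["f"]=f
    v,u=np.mgrid[:h,:im.shape[1]]
    z=c["z_map"]; P=np.stack([(u-c["cx"])/f*z,(v-c["cy"])/f*z,z],-1)
    c["W"]=(P-np.array(c["t"]))@np.array(c["R"]); c["W"][z==0]=np.nan
    c["hsv"]=cv2.cvtColor(im,cv2.COLOR_RGB2HSV)
    return c
E
python3 - <<'E'
from h import *
for n in("side","top"):
    c=cam(n,n+"0"); print(n,c["f"],c["cx"],c["cy"],(-np.array(c["R"]).T@c["t"]).round(3),np.array(c["R"]).round(2).tolist())
print(r.state())
E
```

```text
pics
side 493.6631995129351 277.63262261463433 207.47874132196645 [-0.017 -1.205  1.051] [[0.92, -0.39, 0.01], [-0.21, -0.51, -0.83], [0.33, 0.76, -0.56]]
top 403.96955691948807 276.38652858513103 212.0183121887475 [0.444 0.014 1.407] [[-0.01, -1.0, 0.0], [-1.0, 0.01, -0.04], [0.04, -0.0, -1.0]]
{'t': 0.1, 'joint_positions': array([-1.47332124e+00,  1.81465249e-01,  1.60789307e+00,  1.00693433e-05,
        1.35379196e+00, -2.06289974e-01]), 'dq': array([-0.0005366 , -0.00210422, -0.00220495, -0.00035793,  0.00061479,
        0.00080572]), 'tau': array([-4.31610333e-04, -4.45878160e+01, -3.52238488e+01, -2.68603217e-04,
        4.13137372e-03,  1.67235175e-06]), 'tool_pos': array([ 0.17197077, -0.54820227,  0.24918228]), 'eef_rot': array([-7.77394403e-04,  9.88487869e-01,  1.51298136e-01,  4.72608582e-05]), 'ft_force': array([ 0.71472957,  0.1502733 , -0.28295864]), 'wrist_torque': array([-0.02049395, -0.00608184, -0.01032713]), 'grip_force': 0.0, 'width': 0.08501859786052535}
```

View pics/side0.png

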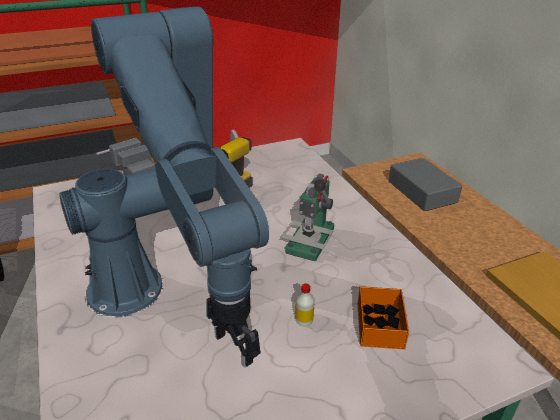

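View pics/top0.png

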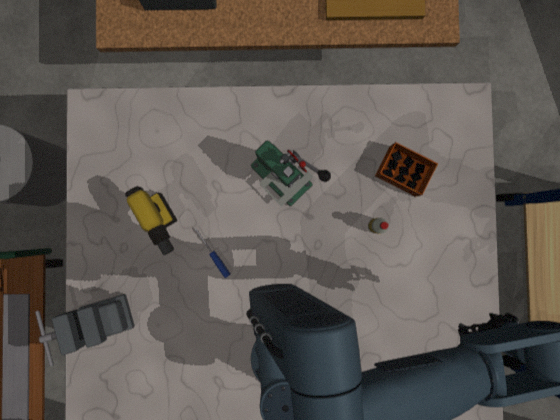

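Side view: the press is at about (312,215). Top view: press (280,165), black ball (324,176), red catch (293,157), glue (378,226), bin (407,168).

```bash
python3 - <<'E'
from h import *
C={n:cam(n) for n in("side","top")}
def show(n,x0,x1,y0,y1,k): return cv2.resize(C[n]["image"][y0:y1,x0:x1,::-1],None,fx=k,fy=k,interpolation=cv2.INTER_CUBIC)
a=show("side",270,350,165,265,5); b=show("top",240,340,130,210,4)
o=np.zeros((500,800,3),np.uint8); o[:500,:400]=a; o[:320,400:]=b
cv2.imwrite("pics/crop.png",o)
for n,(x0,x1,y0,y1) in {"side":(270,350,165,265),"top":(240,340,130,210)}.items():
    c=C[n]; h=c["hsv"].astype(int); s=np.zeros(h.shape[:2],bool); s[y0:y1,x0:x1]=1
    H,S,V=h[...,0],h[...,1],h[...,2]; W=c["W"]
    for nm,m in dict(red=((H<8)|(H>172))&(S>130)&(V>60),black=(V<50),green=(H>60)&(H<95)&(S>60)).items():
        m=(m&s&(W[...,2]>0.1)).astype(np.uint8); k,l,st,ce=cv2.connectedComponentsWithStats(m)
        for i in range(1,k):
            if st[i,4]>=12:
                w=W[l==i]; print(n,nm,st[i],ce[i].round(1),np.nanmedian(w,0).round(3),np.nanmin(w,0).round(3),np.nanmax(w,0).round(3))
c=C["top"]; h=c["hsv"].astype(int);W=c["W"]
m=((h[...,0]>60)&(h[...,0]<95)&(h[...,1]>60)&(W[...,2]>0.185)&(W[...,2]<0.22)); m[:,:240]=0;m[:,340:]=0;m[210:]=0
p=W[m][:,:2].astype(np.float32); print(len(p),cv2.minAreaRect(p))
E
```

```text
side red [324 176   4   6  17] [325.4 178.6] [ 0.651 -0.038  0.264] [ 0.641 -0.049  0.254] [ 0.665 -0.024  0.272]
side red [318 193   3   8  16] [319.1 196.8] [ 0.615 -0.072  0.229] [ 0.609 -0.076  0.212] [ 0.622 -0.062  0.234]
side black [321 182   4   8  13] [322.9 186.3] [ 0.592 -0.134  0.305] [ 0.583 -0.14   0.299] [ 0.597 -0.128  0.316]
side green [325 181   4  14  33] [326.9 186.9] [0.697 0.024 0.194] [0.678 0.005 0.159] [0.708 0.037 0.207]
side green [301 192  24  25 129] [311.9 202.4] [ 0.61  -0.036  0.201] [ 0.577 -0.059  0.1  ] [0.689 0.02  0.21 ]
top red [288 150  10  11  22] [292.8 155. ] [ 0.653 -0.037  0.264] [ 0.638 -0.049  0.189] [ 0.666 -0.023  0.272]
top red [299 161   7   7  33] [302.1 163.8] [ 0.624 -0.062  0.273] [ 0.615 -0.07   0.264] [ 0.633 -0.053  0.279]
top black [256 154  34  33 101] [270.1 168.8] [0.629 0.036 0.192] [ 0.57  -0.027  0.101] [0.667 0.071 0.206]
top black [283 155  14  10  45] [289.3 160.1] [ 0.643 -0.028  0.228] [ 0.632 -0.047  0.175] [ 0.662 -0.008  0.266]
top black [290 164   6   6  16] [292.1 166.4] [ 0.628 -0.036  0.205] [ 0.62  -0.045  0.2  ] [ 0.635 -0.03   0.207]
top black [317 170  13  11 103] [323.6 175. ] [ 0.586 -0.118  0.314] [ 0.572 -0.132  0.279] [ 0.604 -0.103  0.321]
top green [256 141  43  44 698] [275.  161.3] [0.646 0.017 0.204] [ 0.575 -0.054  0.101] [0.706 0.071 0.231]
689 ((0.6405651569366455, 0.00898793339729309), (0.1389826238155365, 0.05459808185696602), 43.76904296875)
```

View pics/crop.png

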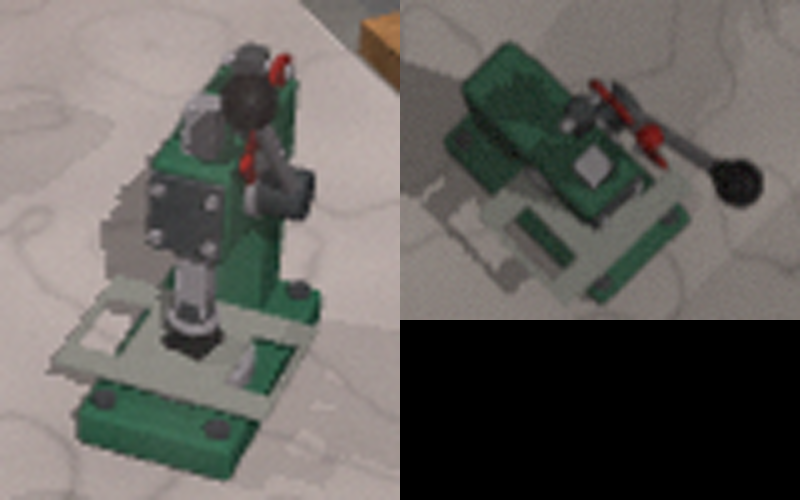

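Top crop: catch knob at about (302,163), ball at (323,175). The press axis is about 43.8° in world. The given geometry predicts the ball at (0.586,-0.119,0.300) and the knob at (0.625,-0.060,0.266), and both views agree. I'll move above the knob with tool x along press x.

The manual's scale: shifts go in units of 5 mm and turns go in units of 0.2 rad. Converting my numbers, 0.578 m is 115.6, -0.33 m is -66, -0.461 rad is -2.305.

{"method": "creep_tool", "body": {
  "steps": [
    [[0, 0, -8, 0, 0.045], [0, 0, -16, 0, 0.045], [0, 0, -24, 0, 0.045], [0, 0, -30, 0, 0.045], [115.6, -66, -30, -2.305, 0.045], [115.6, -66, -30, -2.305, 0.045], [115.6, -66, -30, -2.305, 0.045], [115.6, -66, -30, -2.305, 0.045], [115.6, -66, -30, -2.305, 0.045], [115.6, -66, -30, -2.305, 0.045], [115.6, -66, -30, -2.305, 0.045], [115.6, -66, -30, -2.305, 0.045], [115.6, -66, -30, -2.305, 0.045], [115.6, -66, -30, -2.305, 0.045], [115.6, -66, -30, -2.305, 0.045], [115.6, -66, -30, -2.305, 0.045]]
  ]
}}

```text
t: 1.53
tool_pos: [0.5132, -0.1803, 0.4]
eef_rot: [0.0, 0.928, 0.373, 0.0]
ft_force: [1.2, -0.7, 0.1]
width: 0.0452
grip_force: 0.0
```

{"method": "creep_tool", "body": {
  "steps": [
    [[32.8, -1.8, 0, 0, 0.045], [32.8, -1.8, 0, 0, 0.045], [32.8, -1.8, 0, 0, 0.045], [32.8, -1.8, 0, 0, 0.045], [32.8, -1.8, 6, 0, 0.045], [32.8, -1.8, 12, 0, 0.045], [32.8, -1.8, 12, 0, 0.045]]
  ]
}}

```text
t: 2.12
tool_pos: [0.6219, -0.0604, 0.3324]
eef_rot: [-0.004, 0.927, 0.374, -0.005]
ft_force: [-0.7, -0.3, -2.0]
width: 0.045
grip_force: 0.0
```

```bash
python3 - <<'E'
from h import *
c=cam("side","s1"); print(r.state()["tool_pos"])
cv2.imwrite("pics/s1c.png",cv2.resize(c["image"][130:240,250:380,::-1],None,fx=5,fy=5,interpolation=2))
E
```

```text
[ 0.62255197 -0.06123959  0.33577172]
```

View pics/s1c.png

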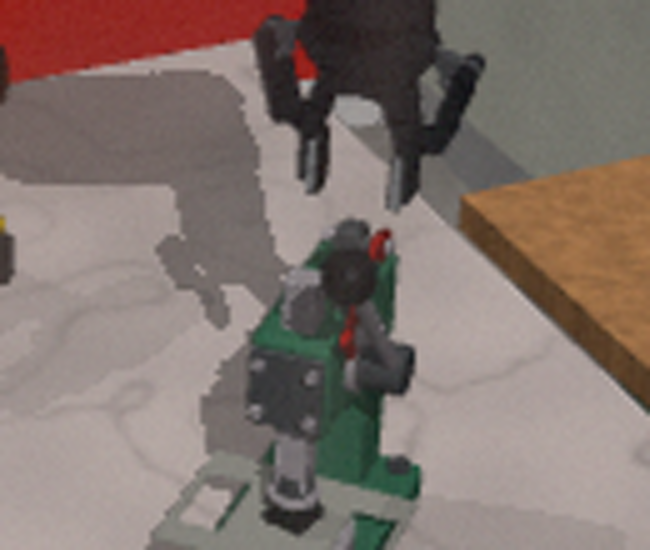

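The fingers straddle the catch plane (pads at crop 315 and 400, catch at about 350–380). Lowering and closing on the knob.

{"method": "creep_tool", "body": {
  "steps": [
    [[0, 0, 4, 0, 0.045], [0, 0, 8, 0, 0.045], [0, 0, 11, 0, 0.045], [0, 0, 12.4, 0, 0.045], [0, 0, 12.4, 0, 0.045], [0, 0, 12.4, 0, 0.012], [0, 0, 12.4, 0, 0.012], [0, 0, 12.4, 0, 0.012], [0, 0, 12.4, 0, 0.012], [0, 0, 12.4, 0, 0.012], [0, 0, 12.4, 0, 0.012], [0, 0, 12.4, 0, 0.012]]
  ]
}}

```text
t: 3.17
tool_pos: [0.6246, -0.0621, 0.2805]
eef_rot: [0.001, 0.928, 0.373, 0.001]
ft_force: [-4.7, 1.3, 6.2]
width: 0.0156
grip_force: 58.6
```

```bash
python3 -c "
from h import *
print(r.state()['tool_pos'])"
```

```text
[ 0.62459272 -0.06212055  0.28048712]
```

Width 15.6 mm with an upward force, so the pads sit above the knob's equator. Reopening and going 8 mm lower.

Converted, 0.008 m is 1.6.

{"method": "creep_tool", "body": {
  "steps": [
    [[0, 0, 0, 0, 0.04], [0, 0, 0, 0, 0.04], [0, 0, 0, 0, 0.04], [0, 0, 1.6, 0, 0.04], [0, 0, 1.6, 0, 0.04], [0, 0, 1.6, 0, 0.012], [0, 0, 1.6, 0, 0.012], [0, 0, 1.6, 0, 0.012], [0, 0, 1.6, 0, 0.012], [0, 0, 1.6, 0, 0.012], [0, 0, 1.6, 0, 0.012]]
  ]
}}

```text
t: 4.08
tool_pos: [0.6243, -0.0622, 0.27]
eef_rot: [0.0, 0.928, 0.373, -0.0]
ft_force: [0.3, -0.7, -0.7]
width: 0.0165
grip_force: 58.5
```

```bash
python3 -c "
from h import *
print(r.state()['tool_pos'])"
```

```text
[ 0.62428352 -0.06224214  0.26996696]
```

Converted, -0.033 m is -6.6, -0.029 m is -5.8.

{"method": "creep_tool", "body": {
  "steps": [
    [[0.6, 0, -1.6, 0, 0.012], [1.4, 0, -3.2, 0, 0.012], [2.4, 0, -4.6, 0, 0.012], [3.8, 0, -5.8, 0, 0.012], [5.2, 0, -6.6, 0, 0.012], [5.2, 0, -6.6, 0, 0.012]]
  ]
}}

```text
t: 4.58
tool_pos: [0.645, -0.042, 0.3032]
eef_rot: [-0.0, 0.927, 0.374, 0.002]
ft_force: [8.0, 1.1, -10.1]
width: 0.0158
grip_force: 59.9
```

Converted, 0.0625 m is 12.5, 0.057 m is 11.4.

{"method": "creep_tool", "body": {
  "steps": [
    [[1.6, 0, -0.7, 0, 0.012], [3.3, 0, -1, 0, 0.012], [5, 0, -1.1, 0, 0.012], [6.8, 0, -0.9, 0, 0.012], [8.4, 0, -0.3, 0, 0.012], [10, 0, 0.5, 0, 0.012], [11.4, 0, 1.6, 0, 0.012], [12.5, 0, 2.8, 0, 0.012], [12.5, 0, 2.8, 0, 0.012]]
  ]
}}

```text
t: 5.33
tool_pos: [0.6879, 0.0002, 0.2865]
eef_rot: [-0.001, 0.928, 0.374, -0.001]
ft_force: [-0.5, -0.1, 0.0]
width: 0.012
grip_force: 0.0
```

```bash
python3 - <<'E'
from h import *
c=cam("side","s2")
cv2.imwrite("pics/s2c.png",cv2.resize(c["image"][130:240,250:380,::-1],None,fx=5,fy=5,interpolation=2))
E
```

```text
(no output)
```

View pics/s2c.png

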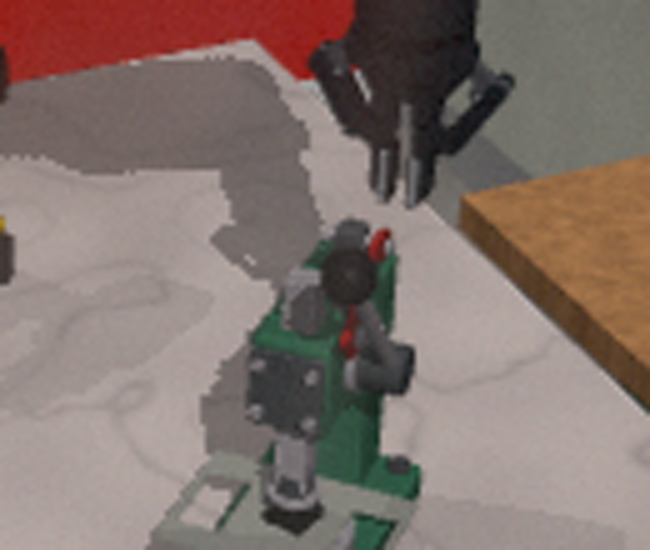

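The catch slipped out and is still on: knob at about crop (348,335), with the fingers empty behind it. Going back over for a deeper grip.

{"method": "creep_tool", "body": {
  "steps": [
    [[0, 0, -10, 0, 0.04], [-6, 0, -10, 0, 0.04], [-12, 0, -10, 0, 0.04], [-17.7, 0, -10, 0, 0.04], [-17.7, 0, -10, 0, 0.04], [-17.7, 0, -4, 0, 0.04], [-17.7, 0, 2, 0, 0.04], [-17.7, 0, 4.8, 0, 0.04], [-17.7, 0, 4.8, 0, 0.04], [-17.7, 0, 4.8, 0, 0.012], [-17.7, 0, 4.8, 0, 0.012], [-17.7, 0, 4.8, 0, 0.012], [-17.7, 0, 4.8, 0, 0.012], [-17.7, 0, 4.8, 0, 0.012], [-17.7, 0, 4.8, 0, 0.012]]
  ]
}}

```text
t: 6.63
tool_pos: [0.6246, -0.0621, 0.2664]
eef_rot: [0.0, 0.928, 0.373, 0.001]
ft_force: [-4.0, 1.6, 5.0]
width: 0.0167
grip_force: 58.9
```

```bash
python3 - <<'E'
from h import *
s=r.state();print(s["tool_pos"],s["ft_force"],s["width"],s["wrist_torque"])
c=cam("side")
cv2.imwrite("pics/s3c.png",cv2.resize(c["image"][150:220,270:360,::-1],None,fx=8,fy=8,interpolation=2))
E
```

```text
[ 0.62459294 -0.06213188  0.26640243] [-4.02279776  1.56448555  4.98453868] 0.016724668056734376 [0.30750252 0.64530969 0.00255691]
```

View pics/s3c.png

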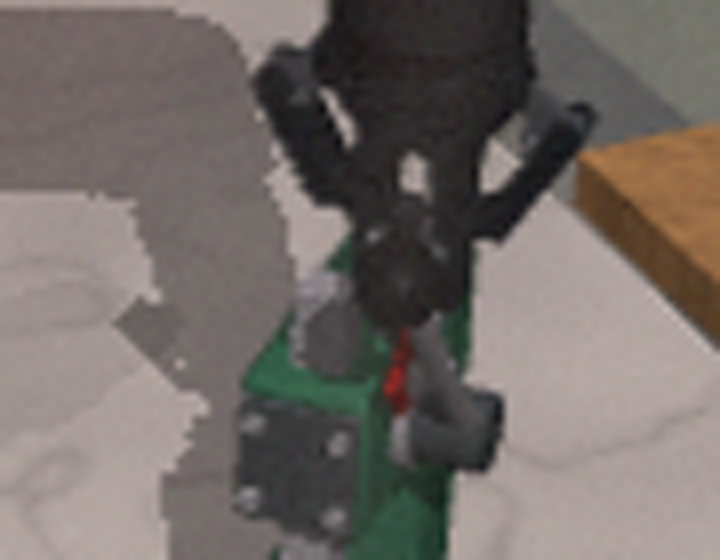

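Converted, -0.023 m is -4.6, -0.0195 m is -3.9.

{"method": "creep_tool", "body": {
  "steps": [
    [[0.2, 0, -0.8, 0, 0.012], [0.6, 0, -1.6, 0, 0.012], [0.9, 0, -2.4, 0, 0.012], [1.4, 0, -3.2, 0, 0.012], [1.9, 0, -3.9, 0, 0.012], [2.4, 0, -4.6, 0, 0.012], [2.4, 0, -4.6, 0, 0.012], [2.4, 0, -4.6, 0, 0.012]]
  ]
}}

```text
t: 7.35
tool_pos: [0.6335, -0.0534, 0.2879]
eef_rot: [-0.0, 0.928, 0.373, 0.001]
ft_force: [1.5, -0.5, -6.0]
width: 0.0163
grip_force: 58.7
```

```bash
python3 - <<'E'
from h import *
s=r.state();print(s["tool_pos"],s["ft_force"],s["width"],s["wrist_torque"])
c=cam("side"); h=c["hsv"].astype(int); H,S,V=h[...,0],h[...,1],h[...,2]
m=((H<8)|(H>172))&(S>130)&(V>60); m[:165]=0;m[220:]=0;m[:,:290]=0;m[:,345:]=0
v,u=np.nonzero(m); print([(a,b,*c["W"][b,a].round(3)) for a,b in zip(u,v)][::2])
E
```

```text
[ 0.63348656 -0.05340225  0.28791952] [ 1.46243079 -0.53363604 -6.01500783] 0.016344269147040694 [-0.13807656 -0.27139789  0.01781485]
[(np.int64(322), np.int64(173), np.float64(0.628), np.float64(-0.056), np.float64(0.3)), (np.int64(321), np.int64(174), np.float64(0.627), np.float64(-0.053), np.float64(0.295)), (np.int64(323), np.int64(174), np.float64(0.631), np.float64(-0.059), np.float64(0.297)), (np.int64(320), np.int64(175), np.float64(0.622), np.float64(-0.056), np.float64(0.294)), (np.int64(322), np.int64(175), np.float64(0.627), np.float64(-0.06), np.float64(0.295)), (np.int64(324), np.int64(175), np.float64(0.633), np.float64(-0.062), np.float64(0.295)), (np.int64(321), np.int64(176), np.float64(0.624), np.float64(-0.058), np.float64(0.291)), (np.int64(323), np.int64(176), np.float64(0.628), np.float64(-0.064), np.float64(0.293)), (np.int64(320), np.int64(177), np.float64(0.623), np.float64(-0.055), np.float64(0.286)), (np.int64(322), np.int64(177), np.float64(0.628), np.float64(-0.059), np.float64(0.288)), (np.int64(324), np.int64(177), np.float64(0.63), np.float64(-0.068), np.float64(0.292)), (np.int64(322), np.int64(178), np.float64(0.624), np.float64(-0.066), np.float64(0.289)), (np.int64(318), np.int64(191), np.float64(0.604), np.float64(-0.082), np.float64(0.256)), (np.int64(319), np.int64(195), np.float64(0.612), np.float64(-0.075), np.float64(0.235))]
```

Converted, 0.018 m is 3.6, 0.014 m is 2.8.

{"method": "creep_tool", "body": {
  "steps": [
    [[0.6, 0, -0.5, 0, 0.012], [1.3, 0, -1, 0, 0.012], [2, 0, -1.46, 0, 0.012], [2.8, 0, -1.9, 0, 0.012], [3.6, 0, -2.26, 0, 0.012], [3.6, 0, -2.26, 0, 0.012], [3.6, 0, -2.26, 0, 0.012]]
  ]
}}

```text
t: 7.98
tool_pos: [0.6467, -0.0403, 0.2996]
eef_rot: [-0.0, 0.928, 0.374, 0.001]
ft_force: [-0.8, -0.5, 1.0]
width: 0.0115
grip_force: 0.0
```

```bash
cat > chk.py <<'E'
from h import *
s=r.state();print(s["tool_pos"].round(4),s["ft_force"].round(1),s["width"])
c=cam("side"); h=c["hsv"].astype(int); H,S,V=h[...,0],h[...,1],h[...,2]
m=((H<8)|(H>172))&(S>130)&(V>60); m[:140]=0;m[220:]=0;m[:,:290]=0;m[:,345:]=0
k,l,st,ce=cv2.connectedComponentsWithStats(m.astype(np.uint8))
for i in range(1,k): print(st[i],np.nanmedian(c["W"][l==i],0).round(3))
E
python3 chk.py
```

```text
[ 0.6467 -0.0403  0.2996] [-0.8 -0.5  1. ] 0.011517736265434102
[304 140  10   3  21] [ 1.529  1.806 -0.606]
[321 177   7   5  17] [ 0.649 -0.041  0.265]
[318 191   3  10  19] [ 0.613 -0.072  0.232]
```

It slips between 43° and 68°. I'll regrip slightly deeper and step with readouts to find out why.

Converted, 0.0385 m is 7.7, -0.03 m is -6.

{"method": "creep_tool", "body": {
  "steps": [
    [[0, 0, -6, 0, 0.04], [-5.6, 0, -6, 0, 0.04], [-5.6, 0, -6, 0, 0.04], [-5.6, 0, 0, 0, 0.04], [-5.6, 0, 6, 0, 0.04], [-5.6, 0, 7.7, 0, 0.04], [-5.6, 0, 7.7, 0, 0.04], [-5.6, 0, 7.7, 0, 0.012], [-5.6, 0, 7.7, 0, 0.012], [-5.6, 0, 7.7, 0, 0.012], [-5.6, 0, 7.7, 0, 0.012], [-5.6, 0, 7.7, 0, 0.012]]
  ]
}}

```text
t: 9.03
tool_pos: [0.6263, -0.0606, 0.263]
eef_rot: [0.001, 0.928, 0.373, 0.001]
ft_force: [-3.9, 2.8, 6.3]
width: 0.0167
grip_force: 58.5
```

{"method": "creep_tool", "body": {
  "steps": [
    [[0.2, 0, -0.8, 0, 0.012], [0.6, 0, -1.6, 0, 0.012], [0.9, 0, -2.4, 0, 0.012], [1.4, 0, -3.2, 0, 0.012], [1.9, 0, -3.9, 0, 0.012], [2.4, 0, -4.6, 0, 0.012], [2.4, 0, -4.6, 0, 0.012]]
  ]
}}

```text
t: 9.62
tool_pos: [0.6351, -0.0519, 0.2844]
eef_rot: [0.0, 0.928, 0.373, 0.001]
ft_force: [-0.8, 0.5, -4.7]
width: 0.0168
grip_force: 58.6
```

```bash
python3 chk.py
```

```text
[ 0.6351 -0.0519  0.2844] [-0.8  0.5 -4.7] 0.01684767369806372
[304 140   9   6  39] [ 1.546  1.803 -0.618]
[320 173   5   6  25] [ 0.628 -0.06   0.293]
[318 195   2   2   3] [ 0.607 -0.079  0.238]
```

{"method": "creep_tool", "body": {
  "steps": [
    [[0.6, 0, -0.6, 0, 0.012], [0.6, 0, -0.6, 0, 0.012]]
  ]
}}

```text
t: 9.83
tool_pos: [0.6368, -0.0502, 0.2871]
eef_rot: [0.0, 0.928, 0.373, 0.0]
ft_force: [-0.1, -1.9, -4.9]
width: 0.0166
grip_force: 58.6
```

```bash
python3 chk.py
```

```text
[ 0.6368 -0.0502  0.2871] [-0.1 -1.9 -4.9] 0.01662611283976737
[304 140  10   6  43] [ 1.541  1.804 -0.614]
[320 172   5   6  25] [ 0.63  -0.059  0.295]
[318 195   1   1   1] [ 0.605 -0.083  0.242]
```

{"method": "creep_tool", "body": {
  "steps": [
    [[0.7, 0, -0.6, 0, 0.012], [0.7, 0, -0.6, 0, 0.012]]
  ]
}}

```text
t: 10.05
tool_pos: [0.6394, -0.0478, 0.2903]
eef_rot: [0.0, 0.928, 0.373, 0.0]
ft_force: [-2.1, -2.2, -4.5]
width: 0.0167
grip_force: 58.8
```

```bash
python3 chk.py
```

```text
[ 0.6394 -0.0478  0.2903] [-2.1 -2.2 -4.5] 0.016712328297273902
[304 140  10   6  41] [ 1.539  1.803 -0.612]
[321 171   5   6  26] [ 0.632 -0.057  0.298]
[323 180   1   1   1] [ 0.633 -0.058  0.275]
```

{"method": "creep_tool", "body": {
  "steps": [
    [[0.7, 0, -0.5, 0, 0.012], [0.7, 0, -0.5, 0, 0.012]]
  ]
}}

```text
t: 10.27
tool_pos: [0.6421, -0.0452, 0.2927]
eef_rot: [0.0, 0.928, 0.373, 0.001]
ft_force: [-1.2, -1.5, -4.7]
width: 0.0166
grip_force: 58.8
```

```bash
python3 chk.py
```

```text
[ 0.6421 -0.0452  0.2927] [-1.2 -1.5 -4.7] 0.01663843637314787
[304 140  11   5  38] [ 1.539  1.803 -0.61 ]
[321 170   5   6  26] [ 0.634 -0.054  0.3  ]
[322 179   5   3   6] [ 0.636 -0.051  0.272]
[318 191   1   1   1] [ 0.608 -0.075  0.251]
```

Converted, 0.0245 m is 4.9, 0.016 m is 3.2.

{"method": "creep_tool", "body": {
  "steps": [
    [[1.6, 0, -0.7, 0, 0.012], [3.2, 0, -1.2, 0, 0.012], [4.9, 0, -1.4, 0, 0.012]]
  ]
}}

```text
t: 10.57
tool_pos: [0.6594, -0.0286, 0.3]
eef_rot: [0.0, 0.928, 0.373, -0.0]
ft_force: [-3.5, -2.3, -4.3]
width: 0.0161
grip_force: 58.3
```

```bash
python3 chk.py
```

```text
[ 0.6594 -0.0286  0.3   ] [-3.5 -2.3 -4.3] 0.01610156678215697
[304 140   6   3  12] [ 1.518  1.802 -0.601]
[316 144   1   1   1] [ 1.6    1.796 -0.642]
[323 164   6   6  28] [ 0.649 -0.041  0.31 ]
[319 174   9   8  37] [ 0.643 -0.048  0.281]
```

{"method": "creep_tool", "body": {
  "steps": [
    [[1.7, 0, 0.1, 0, 0.012], [3.4, 0, 0.5, 0, 0.012], [5, 0, 1.2, 0, 0.012]]
  ]
}}

```text
t: 10.87
tool_pos: [0.6787, -0.0104, 0.2946]
eef_rot: [0.001, 0.928, 0.373, 0.002]
ft_force: [0.6, -1.1, 0.5]
width: 0.012
grip_force: 0.0
```

```bash
python3 chk.py
```

```text
[ 0.6787 -0.0104  0.2946] [ 0.6 -1.1  0.5] 0.012033982777140202
[304 140   8   6  30] [ 1.528  1.806 -0.613]
[319 141   2   3   4] [ 1.141  0.91  -0.134]
[324 176   4   6  16] [ 0.651 -0.038  0.265]
[318 192   3   9  17] [ 0.618 -0.073  0.228]
```

Findings: the grip holds to about 88°, but the knob creeps toward the front edge of the pads under hinge friction. I'll repeat it quickly in one sweep, without pauses.

The manual's scale: shifts go in units of 5 mm and turns go in units of 0.2 rad. Converting my numbers, -0.0735 m is -14.7, -0.03 m is -6.

{"method": "creep_tool", "body": {
  "steps": [
    [[0, 0, -6, 0, 0.04], [-8, 0, -6, 0, 0.04], [-14.7, 0, -6, 0, 0.04], [-14.7, 0, -6, 0, 0.04], [-14.7, 0, 0, 0, 0.04], [-14.7, 0, 5, 0, 0.04], [-14.7, 0, 6.6, 0, 0.04], [-14.7, 0, 6.6, 0, 0.04], [-14.7, 0, 6.6, 0, 0.012], [-14.7, 0, 6.6, 0, 0.012], [-14.7, 0, 6.6, 0, 0.012], [-14.7, 0, 6.6, 0, 0.012]]
  ]
}}

```text
t: 11.92
tool_pos: [0.6248, -0.0619, 0.262]
eef_rot: [0.0, 0.928, 0.373, 0.001]
ft_force: [-1.7, 1.4, 4.3]
width: 0.0165
grip_force: 58.5
```

{"method": "creep_tool", "body": {
  "steps": [
    [[1.4, 0, -3.2, 0, 0.012], [3.7, 0, -5.7, 0, 0.012], [6.8, 0, -7.3, 0, 0.012], [10.2, 0, -7.7, 0, 0.012], [13.6, 0, -7, 0, 0.012], [16.6, 0, -5.1, 0, 0.012], [17.7, 0, -3.8, 0, 0.012]]
  ]
}}

```text
t: 12.5
tool_pos: [0.6906, 0.0009, 0.2825]
eef_rot: [0.001, 0.927, 0.374, 0.003]
ft_force: [0.7, 4.5, 12.1]
width: 0.0169
grip_force: 66.8
```

```bash
python3 chk.py
```

```text
[0.6906 0.0009 0.2825] [ 0.7  4.5 12.1] 0.01688113613726626
[304 140  10   6  37] [ 1.542  1.805 -0.616]
[320 143   1   1   1] [0.666 0.036 0.352]
[324 156   9  26  78] [ 0.663 -0.027  0.299]
```

The catch went right over. Open, rise, check.

{"method": "creep_tool", "body": {
  "steps": [
    [[0, 0, 0, 0, 0.05], [0, 0, 0, 0, 0.05], [0, 0, 0, 0, 0.05], [0, 0, -6, 0, 0.06], [0, 0, -14, 0, 0.06], [0, 0, -22, 0, 0.06], [0, 0, -26, 0, 0.06]]
  ]
}}

```text
t: 13.13
tool_pos: [0.6888, -0.0016, 0.4155]
eef_rot: [0.002, 0.928, 0.373, 0.003]
ft_force: [0.4, -0.3, 0.5]
width: 0.0602
grip_force: 0.0
```

```bash
python3 chk.py; python3 - <<'E'
from h import *
a=cam("side")["image"][130:230,270:360,::-1];b=cam("top")["image"][110:210,240:340,::-1]
cv2.imwrite("pics/s5.png",np.hstack([cv2.resize(a,(400,444),interpolation=2),cv2.resize(b,(400,444),interpolation=2)]))
E
```

```text
[ 0.6888 -0.0016  0.4155] [ 0.4 -0.3  0.5] 0.060165419772228966
[304 140  27   6 104] [ 1.596  1.806 -0.628]
[325 155   9  27  72] [ 0.671 -0.019  0.288]
```

View pics/s5.png

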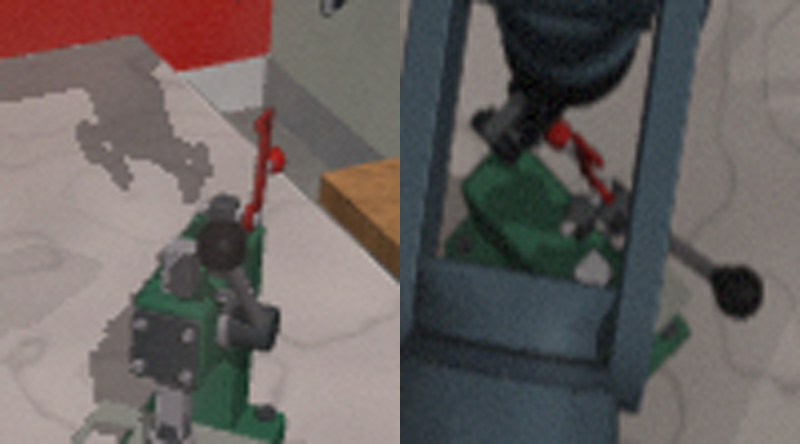

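Catch is flipped: nose upright, knob behind at side crop (276,158). The lever is still up. Now going over the ball.

{"method": "creep_tool", "body": {
  "steps": [
    [[-8, 0.8, 0, 0, 0.06], [-16, 1.6, 0, 0, 0.06], [-24, 2.4, 0, 0, 0.06], [-31.2, 2.9, 0, 0, 0.06], [-31.2, 2.9, 6, 0, 0.06], [-31.2, 2.9, 12, 0, 0.06], [-31.2, 2.9, 18, 0, 0.06], [-31.2, 2.9, 22.2, 0, 0.06], [-31.2, 2.9, 22.2, 0, 0.06], [-31.2, 2.9, 22.2, 0, 0.026], [-31.2, 2.9, 22.2, 0, 0.026], [-31.2, 2.9, 22.2, 0, 0.026], [-31.2, 2.9, 22.2, 0, 0.026], [-31.2, 2.9, 22.2, 0, 0.026], [-31.2, 2.9, 22.2, 0, 0.026]]
  ]
}}

```text
t: 14.53
tool_pos: [0.5866, -0.1202, 0.2998]
eef_rot: [0.002, 0.928, 0.373, 0.001]
ft_force: [3.7, -4.1, 0.1]
width: 0.0313
grip_force: 59.7
```

```bash
python3 chk.py
```

```text
[ 0.5866 -0.1202  0.2998] [ 3.7 -4.1  0.1] 0.03130924551595372
[304 140   5   4  14] [ 1.527  1.814 -0.611]
[331 165   3   4   8] [ 0.692 -0.006  0.283]
```

Converted, 0.101 m is 20.2, 0.086 m is 17.2.

{"method": "creep_tool", "body": {
  "steps": [
    [[-2.2, 0, 2, 0, 0.026], [-4.2, 0, 4.2, 0, 0.026], [-6, 0, 6.6, 0, 0.026], [-7.6, 0, 9, 0, 0.026], [-9, 0, 11.6, 0, 0.026], [-10.1, 0, 14.4, 0, 0.026], [-11, 0, 17.2, 0, 0.026], [-11.6, 0, 20.2, 0, 0.026]]
  ]
}}

```text
t: 15.25
tool_pos: [0.545, -0.1601, 0.1998]
eef_rot: [0.001, 0.928, 0.373, 0.002]
ft_force: [-0.5, -0.4, 9.0]
width: 0.0316
grip_force: 69.2
```

```bash
python3 chk.py
```

```text
[ 0.545  -0.1601  0.1998] [-0.5 -0.4  9. ] 0.031551693466122216
[328 155   6  14  43] [ 0.677 -0.013  0.297]
[328 175   1   2   2] [ 0.671 -0.021  0.263]
```

{"method": "creep_tool", "body": {
  "steps": [
    [[-0.4, 0, 3, 0, 0.026], [-0.5, 0, 6, 0, 0.026], [-0.4, 0, 9, 0, 0.026], [0, 0, 12, 0, 0.026], [0, 0, 12.6, 0, 0.026]]
  ]
}}

```text
t: 15.72
tool_pos: [0.5464, -0.1588, 0.1357]
eef_rot: [0.001, 0.928, 0.373, 0.003]
ft_force: [3.3, 5.7, 12.9]
width: 0.0311
grip_force: 73.2
```

```bash
python3 - <<'E'
from h import *
s=r.state();print(s["tool_pos"].round(4),s["ft_force"].round(1),s["width"])
for n,(x0,y0,x1,y1) in {"side":(280,150,350,230),"top":(260,130,350,230)}.items():
    c=cam(n);h=c["hsv"]; W=c["W"]; 
    if n=="side": a=c["image"][140:260,270:370,::-1]
    else: b=c["image"][110:230,250:350,::-1]
cv2.imwrite("pics/s6.png",np.hstack([cv2.resize(x,(400,480),interpolation=2) for x in(a,b)]))
E
```

```text
[ 0.5464 -0.1588  0.1357] [ 3.3  5.7 12.9] 0.03113141435447319
```

View pics/s6.png

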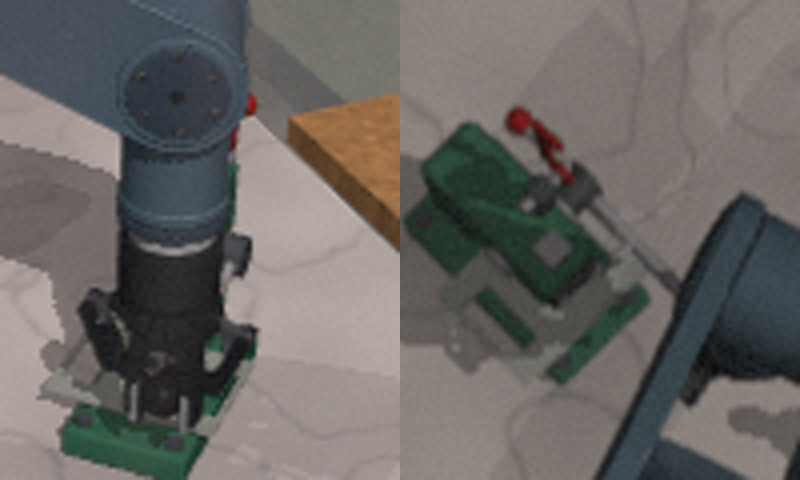

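Catch back, panel in place, ball between the fingers. Measuring the lever's slope, then pressing a few mm further to see whether the force rises at the stop.

```bash
cat > lev.py <<'E'
from h import *
s=r.state();print(s["tool_pos"].round(4),s["ft_force"].round(1),s["width"])
W=cam("top")["W"].reshape(-1,3); o=np.array([.627,-.004]); a=np.radians(43.8)
d=W[:,:2]-o; X=d@[np.cos(a),np.sin(a)]; Y=d@[-np.sin(a),np.cos(a)]
m=(abs(Y+.055)<.004)&(X<-.03)&(X>-.12)&(W[:,2]>.12)&(W[:,2]<.3)
p=np.polyfit(X[m],W[m,2],1); print(m.sum(),"slope deg",np.degrees(np.arctan(p[0])),"z at 0",p[1], "lever",np.radians(50)+np.arctan(p[0]))
E
python3 lev.py
```

```text
[ 0.5463 -0.1589  0.1369] [ 1.3  4.5 11.2] 0.031028789624567506
73 slope deg 6.744882533976647 z at 0 0.17402385300822618 lever 0.9903850338753155
```

{"method": "creep_tool", "body": {
  "steps": [
    [[0, 0, 0.6, 0, 0.026], [0, 0, 1.2, 0, 0.026], [0, 0, 1.2, 0, 0.026]]
  ]
}}

```text
t: 16.12
tool_pos: [0.5468, -0.1586, 0.1315]
eef_rot: [0.001, 0.928, 0.373, 0.003]
ft_force: [3.2, 7.0, 11.7]
width: 0.0313
grip_force: 73.9
```

```bash
python3 lev.py
```

```text
[ 0.5468 -0.1586  0.1315] [ 3.2  7.  11.7] 0.0312632144245242
73 slope deg 9.27856432862084 z at 0 0.17586801168009578 lever 1.0346061233896955
```

Converted, 0.002 m is 0.4, 0.008 m is 1.6.

{"method": "creep_tool", "body": {
  "steps": [
    [[0.2, 0, 0.8, 0, 0.026], [0.4, 0, 1.6, 0, 0.026], [0.4, 0, 1.6, 0, 0.026]]
  ]
}}

```text
t: 16.42
tool_pos: [0.5475, -0.1578, 0.1247]
eef_rot: [0.001, 0.927, 0.374, 0.002]
ft_force: [-1.1, 5.3, 18.4]
width: 0.0316
grip_force: 77.2
```

```bash
python3 lev.py
```

```text
[ 0.5475 -0.1578  0.1247] [-1.1  5.3 18.4] 0.03157853790842185
68 slope deg 10.330136726518704 z at 0 0.17541043032938095 lever 1.0529595240561052
```

{"method": "creep_tool", "body": {
  "steps": [
    [[0, 0, 0, 0, 0.026], [0, 0, 0, 0, 0.026], [0, 0, 0, 0, 0.026], [0, 0, 0, 0, 0.026], [0, 0, 0, 0, 0.026], [0, 0, 0, 0, 0.026], [0, 0, 0, 0, 0.026], [0, 0, 0, 0, 0.026], [0, 0, 0, 0, 0.026], [0, 0, 0, 0, 0.026], [0, 0, 0, 0, 0.026], [0, 0, 0, 0, 0.026]]
  ]
}}

```text
t: 17.47
tool_pos: [0.5475, -0.1578, 0.1246]
eef_rot: [0.001, 0.927, 0.374, 0.002]
ft_force: [-1.9, 4.6, 18.8]
width: 0.0312
grip_force: 77.3
```

```bash
python3 lev.py
```

```text
[ 0.5475 -0.1578  0.1246] [-1.9  4.6 18.8] 0.031166938876805446
68 slope deg 11.328658102797966 z at 0 0.17721689582409844 lever 1.0703870097237236
```

The lever is at its stop, with force up to 18 N and no drift over 1 s. Handing in.

```bash
python3 -c "
from rig import r
print(r.finish_job())"
```

```text
the job is handed in; nothing more can be done
None
```

I handed the job in at about 17.5 s with the catch flipped right over to the back, the lever measured at its stop and the gripper still holding the ball; the catch slipped from the grip three times before it went over, and no verdict was returned.

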